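# Tighten the anchor eye with a tommy bar

## Robot

A 6-joint arm with a two-finger parallel gripper is mounted at the origin on the work surface. World frame = base frame: x ahead of the robot, y to its left, z up, the work surface at z = 0. Lengths are in m, angles in rad, forces in N, time in s.
With the tool pointing down it reaches from about 0.225 to 0.725 m from the base axis. Payload 3.1 kg.
Tool frame: the origin (TCP) lies on the front face of the gripper's body, between the roots of the fingers; the fingertips stand robot.tips_ahead ahead of it and the grasp point (between the pads) lies 54 mm ahead of it (robot.tips_ahead is the distance from the TCP to the fingertips, in m); z points along the fingers, y is the line along which they close (so a half turn about z gives the same grasp; the last joint's range is limited). The gripper opens to 85 mm and grips with 20 to 120 N. Pads are 22 mm wide; open, the fingers measure 114 mm over their backs; the gripper's body (76 mm by 85 mm) begins 54 mm behind the grasp point. The pads swing forward as they close: fully open they stand 13 mm farther back than shut.
Start: joints at [1.142, 0.048, 0.099, 1.622, 0, 1.443], TCP at [0.156, 0.501, 0.304] pointing down, gripper open.
Joint ranges: [-2.91, 2.91], [-0.99, 1.94], [-1.21, 1.42], [-2.12, 2.29], [-1.49, 1.47], [-3.14, 3.14]. Speed limits (rad/s): [2.79, 2.79, 3.14, 3.14, 3.14, 3.14].

## Interface

Orientations are given as a unit quaternion [w, x, y, z].
In Python, from rig import status, optics, robot gives the robot as it stands. The module is installed in compiled form; this text tells all that it offers.
- The arm moves only by the tool jog_arm, never from a script. Its argument "plan" is a list of rows, each an object with "rot": the turn, a rotation vector about the tool's x, y, z in rad, a list of three; "translation": the shift along the tool's x, y, z in mm, a list of three; "jaw": the opening in per cent of the stroke, from 0 (shut) to 100 (fully open). In form: [{"rot": [rx, ry, rz], "translation": [tx, ty, tz], "jaw": jaw}, ...]. A call has 1 to 12 rows; each row is the pose to reach, as a shift and turn from the pose commanded when the call began, along the tool's axes at that moment; what a row does not reach only later rows make up. A row lasts 1/10 s, in which the tool goes at most 50 mm and 8.59 degrees, less where a joint would pass 70% of its speed; a pose out of reach is approached as far as the arm can. A call with a gripper value outside its range is refused whole. The fingers move at their own pace and stop on an object; the grip force is fixed at half the most. Time passes only in rows, so rows that repeat a pose let the fingers close. It gives the time, the measured TCP pose, the force, the opening and the grip force at its end, in the units of the state.
- status.sense(): the state, without advancing time (a new reading comes with each control period).
- optics.snapshot(name): name is "side" or "top" or "wrist"; returns a dict with "color" (384x512x3 uint8, red, green, blue), "depth" (384x512 float32, m along the optical axis (not along the pixel's ray), 0 where there is no reading), "vfov" (degrees; the focal length in pixels is half the picture's height over the tangent of half this angle, whatever the lens; pixels are square), "cx", "cy" (the principal point, pixels), "dist_coeffs" ([k1, k2, p1, p2, k3] as OpenCV has them; the pictures are not rectified), "position" and "rotation" of the camera in the world. Camera axes: x right, y down, z forward; pixel columns grow to the right and rows downward; lengths in m; the calibration is good to about 2 mm. A picture is of the moment at which its call begins.
- robot.sign_off(): hands the job in; it is judged then, once.
The state is a dict: "time": time; "q": joint angles; "joint_vel": joint speeds; "joint_efforts": joint torques, N m; "tool_pos": TCP position; "tcp_rot": TCP orientation; "contact_force": force on the tool from outside, world axes, zero at the start; "moment": the same for the moment, N m; "finger_gap": opening from 0.0 (shut) to 1.0 (fully open); "gripper_force": force on a finger pad.
Only numpy, scipy, OpenCV 4.12 (cv2) and the standard library are available. Lean on these libraries where they do the work, as an engineer would, in place of code of your own. Each camera call takes 0.05 s, during which the arm holds its last target. There are 200 camera calls.

## Task

The screw eye in the anchor block is not yet tight. Take the wood-handled steel tommy bar from its V-rest, slide its shank through the loop of the eye and turn the eye clockwise (seen from above) until it comes up hard against its stop; lean on it there for a moment until it is snug, clearly stiffer than it turned, but do not force it. Then draw the bar out and lay it back in its rest. Turn the eye only with the bar, and leave the hook block and everything else on the bench alone.

Things in the scene. Friction and masses are not known exactly. Their poses are not given: they have to be found in the camera images.
- anchor: beech block fixed to the bench, 90 x 90 x 50 high, with the screw eye upright at its centre; origin at the centre of its underside, z up
- eye_loop (a point): centre of the eye's steel loop, 88 mm above the bench on the anchor's centre line; x is the loop's normal (the way through; either side will do), horizontal; z up. A ring of 6 mm round wire, 18 mm inside and 30 mm outside diameter; below it a 10 mm neck and, on the block, a collar 28 mm across and 6 high
- bar: tommy bar, about 0.12 kg: square wooden handle 70 long, 22 x 22, and round steel shank 12 diameter, 120 long with its last 6 mm tapered to 5 mm; origin on the axis where handle meets shank, x along the shank towards the tip (handle to -x)
- bar_grip (a point): middle of the bar's handle, 35 mm behind bar's origin, on the axis; axes as bar
- bar_shank (a point): middle of the shank, 60 mm in front of bar's origin, on the axis. In the loop it has 3 mm to spare all round and swings about 0.7 rad either way from the loop's normal before it bears on both sides and turns the eye. At the stop the eye is snug from 30 N between bar and eye (both sides added; about 0.25 N m about the eye's axis), and forced above 80 N (about 0.6 N m)
- bar_tip (a point): tip end of the bar, 120 mm in front of bar's origin
- rest: plywood V-rest fixed to the bench: foot 130 x 70 x 12, two upright forks 80 mm apart (at x = -40 and +40 mm, each 10 mm thick) with 90 degree V notches open to the top, apex 45 mm and horn tips about 65 mm above the bench; origin at the centre of its underside, x along the bar that lies in it (handle towards -x at the start, overhanging)
- rest_bar (a point): where the middle of the bar's shank belongs in the rest: on the axis of a bar lying in both V notches, midway between the forks, 53.5 mm above the bench
- hook_block: like the anchor block, 90 x 90 x 50, fixed, but with an open cup hook instead of an eye (104 mm high in all); leave alone; origin at the centre of its underside
- cup: clear plastic cup, 60 diameter, 60 high; bystander; origin under its centre
- tape_roll: roll of paper tape lying flat, 70 diameter, 24 high; bystander; origin under its centre
- marker: blue marker pen 130 x 13 x 13 lying along its x; bystander; origin under its centre
- steel_rule: flat steel rule 160 x 20 x 4 lying along its x; bystander; origin under its centre
- file_tool: screwdriver 170 long lying on the bench; bystander
- oil_jar: small amber jar 50 diameter, 60 high; bystander; origin under its centre
- pumice: terracotta-coloured polishing stone, a disc 44 diameter, 30 high; bystander; origin under its centre
- eye: the screw eye, turning on the anchor's vertical centre line; origin at the top of the block (z 50), x along the loop's normal. Clockwise from the anchor's x it starts at -0.1 to 0.8 rad and stops hard, collar tight on the wood, at a place between 1.0 and 1.4 rad that only feel can tell. It takes about 0.12 N m to turn either way (dry friction, stays where left)
There are look-alikes about, which are no part of the job. Leave any orange or purple look-alike of the anchor alone.

How it is judged:
By the outcome, as a careful person would: the job done as asked, in the order asked, and still so for the second after the job is handed in, with the robot touching nothing.
It also fails if it takes over 70 s, if anything falls off the work surface, if the arm or the gripper's body presses on something with over 40 N, if the wrist force passes 120 N, or if a joint passes its speed limit or range.

## Working session

There is one attempt and no reset: what is moved stays moved. The work goes in short steps, Python scripts to look and compute and a tool call to move; the robot and the scene stay as the last step left them, time stands still between calls to the robot, and variables do not carry over. Pictures are saved under pics/ and viewed, at most 10 in all, crops included, and the job is handed in when it is done.

Besides the shell and the picture viewer there is one more tool, called after "Call:" as name(argument=value, ...) on one line, values as JSON. jog_arm: Moves the arm, as the interface text tells. Its arguments: {"type":"object","properties":{"plan":{"type":"array"}},"required":["plan"]}

```bash
mkdir -p pics
cat > h.py <<'E'
import numpy as np,cv2
from rig import status,optics,robot
from scipy.spatial.transform import Rotation as R
def rot(q): 
    q=np.array(q,float)
    if q.shape==(3,3): return q
    return R.from_quat([q[1],q[2],q[3],q[0]]).as_matrix()
def K(s):
    f=s["color"].shape[0]/2/np.tan(np.radians(s["vfov"])/2)
    return np.array([[f,0,s["cx"]],[0,f,s["cy"]],[0,0,1]])
def cloud(s):
    h,w=s["depth"].shape
    u,v=np.meshgrid(np.arange(w),np.arange(h))
    p=cv2.undistortPoints(np.stack([u,v],-1).reshape(-1,1,2).astype(np.float64),K(s),np.array(s["dist_coeffs"],float)).reshape(h,w,2)
    d=s["depth"][...,None]
    c=np.concatenate([p*d,d],-1)
    W=c@rot(s["rotation"]).T+np.array(s["position"])
    W[s["depth"]==0]=np.nan
    return W
def save(s,n,crop=None,scale=1):
    im=s["color"][...,::-1]
    if crop: im=im[crop[1]:crop[3],crop[0]:crop[2]]
    if scale!=1: im=cv2.resize(im,None,fx=scale,fy=scale,interpolation=cv2.INTER_CUBIC)
    cv2.imwrite("pics/"+n+".png",im)
E
python3 - <<'E'
from h import *
import pickle
for n in ["top","side"]:
    s=optics.snapshot(n); pickle.dump(s,open(n+".pkl","wb")); save(s,n+"0",scale=1.5)
    print(n,s["position"],s["rotation"],s["vfov"])
print(status.sense(),robot.tips_ahead)
E
```

```text
top [0.30653308 0.00395752 1.38403356] [-0.05212987  0.70870706 -0.70139145  0.0553788 ] 44.33962257843851
side [0.43088804 0.75153372 0.86631907] [ 0.01245251 -0.02502138  0.93016713 -0.366071  ] 50.554241410622915
{'time': 0.1, 'q': array([ 1.14217129e+00,  4.86713454e-02,  9.77449989e-02,  1.62203148e+00,
       -1.83841802e-05,  1.44299512e+00]), 'joint_vel': array([-0.00107765, -0.00288777,  0.004082  ,  0.00022409, -0.00025395,
        0.00013629]), 'joint_efforts': array([ 2.47558441e-03, -3.39848149e+01,  3.20937037e+01,  1.58066192e-02,
       -2.17135262e-04, -3.51572595e-06]), 'tool_pos': array([0.15540533, 0.50104012, 0.30283209]), 'tcp_rot': array([-2.87976195e-04,  1.49845309e-01,  9.88708863e-01, -1.04171681e-03]), 'contact_force': array([ 0.73313138, -0.09200537, -0.05313009]), 'moment': array([ 0.00208163, -0.00740131,  0.03813678]), 'gripper_force': 0.0, 'finger_gap': 1.0019482768973242} 0.0726
```

View pics/top0.png

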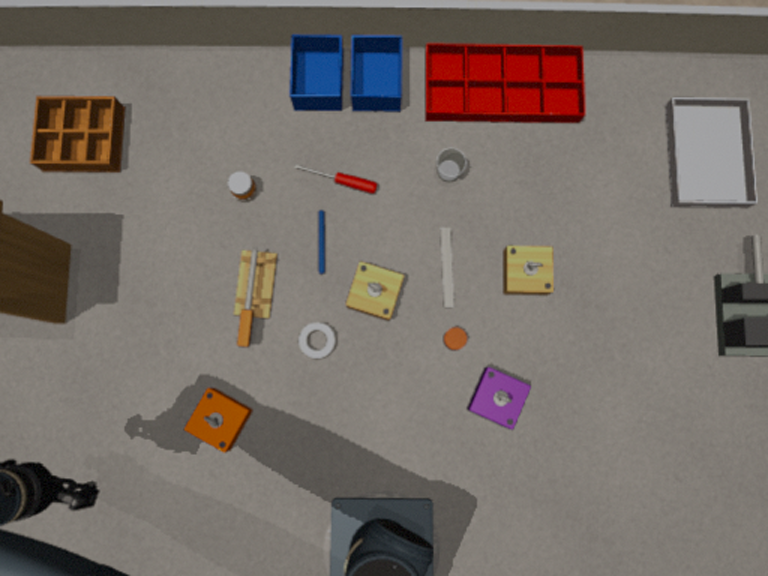

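View pics/side0.png

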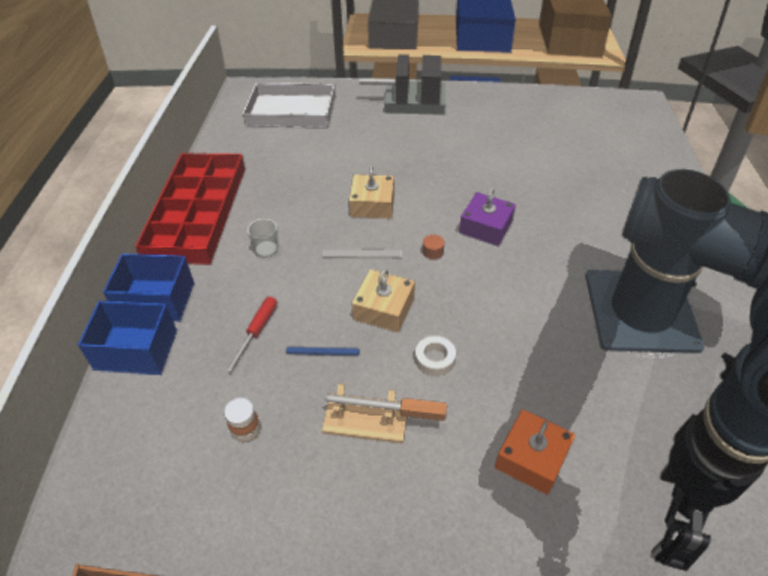

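The top view shows the bar in its rest at (252,300), with beech blocks at (376,290) and (529,270). One of those is the hook block, so I'll zoom in and measure.

Run:
```python
from h import *
import pickle
t=pickle.load(open("top.pkl","rb"));s=pickle.load(open("side.pkl","rb"))
a=lambda s,c:cv2.resize(s["color"][c[1]:c[3],c[0]:c[2],::-1],(390,290),interpolation=cv2.INTER_CUBIC)
im=np.vstack([np.hstack([a(s,(225,105,275,145)),a(s,(228,175,282,219))]),np.hstack([a(t,(330,155,380,200)),a(t,(224,168,278,216))])])
cv2.imwrite("pics/z.png",im)
W=cloud(t);Ws=cloud(s)
print("bench z",np.nanmedian(W[240:250,150:180,2]),np.nanmedian(Ws[260:270,200:250,2]))
for n,c in [("A",(225,168,278,220)),("B",(330,155,375,202))]:
    P=W[c[1]:c[3],c[0]:c[2]].reshape(-1,3)
    m=abs(P[:,2]-.05)<.006
    r=cv2.minAreaRect((P[m,:2]*1000).astype(np.float32)); print(n,r)
    q=P[P[:,2]>.075]; print(" high",q.mean(0) if len(q) else None,len(q),P[:,2].max())
def bar(W,S,name):
    hsv=cv2.cvtColor(S["color"],cv2.COLOR_RGB2HSV)
    x0,y0=(.15,.0)
    reg=(W[...,0]>.25)&(W[...,0]<.6)&(W[...,1]>.2)&(W[...,1]<.42)
    h=reg&(W[...,2]>.05)
    P=W[h]; sat=hsv[h]
    sh=P[(sat[:,1]<60)]
    hd=P[(sat[:,1]>140)&(sat[:,0]<15)]
    for nn,Q in (("shank",sh),("handle",hd)):
        if len(Q)<5: print(name,nn,len(Q));continue
        print(name,nn,len(Q),Q.mean(0).round(4),Q.min(0).round(4),Q.max(0).round(4))
        print(cv2.fitLine(Q.astype(np.float32),cv2.DIST_HUBER,0,.01,.01).ravel().round(4), cv2.minAreaRect((Q[:,:2]*1000).astype(np.float32)))
bar(W,t,"top");bar(Ws,s,"side")
P=W[150:220,150:190].reshape(-1,3);m=abs(P[:,2]-.012)<.004
print("foot",cv2.minAreaRect((P[m,:2]*1000).astype(np.float32)))
```

```text
bench z 0.0007388262848642135 0.0029582360106436
A ((488.1658630371094, 18.195552825927734), (89.88414764404297, 90.44512939453125), 72.80574035644531)
 high [0.48722322 0.01795437 0.09564222] 31 nan
B ((532.7261962890625, -279.3038330078125), (91.64421081542969, 90.91592407226562), 89.08102416992188)
 high [ 0.5318337  -0.27825491  0.09463837] 34 nan
top shank 155 [0.4895 0.2547 0.0593] [0.2516 0.2421 0.0515] [0.5666 0.3234 0.0668]
[ 0.9808 -0.1944  0.0141  0.4895  0.2547  0.0593] ((406.033203125, 267.3510437011719), (47.4447135925293, 322.65887451171875), 75.15709686279297)
top handle 96 [0.3031 0.2958 0.0566] [0.2502 0.2452 0.0501] [0.4443 0.3531 0.0948]
[ 0.8971 -0.4375  0.0614  0.3181  0.2954  0.0566] ((326.26031494140625, 261.60150146484375), (88.76179504394531, 221.1114501953125), 60.48221969604492)
side shank 285 [0.4908 0.2584 0.0585] [0.2503 0.23   0.0501] [0.5644 0.327  0.0659]
[ 0.9944 -0.1039  0.018   0.4938  0.2562  0.0588] ((404.5489501953125, 271.9474792480469), (46.53444290161133, 321.3216552734375), 75.34082794189453)
side handle 334 [0.2658 0.3098 0.0516] [0.25   0.2569 0.05  ] [0.297  0.356  0.0549]
[ 0.0546  0.9984 -0.0151  0.2639  0.3046  0.0515] ((273.5416259765625, 306.4532470703125), (99.05904388427734, 46.94399642944336), 89.96656036376953)
foot ((520.5221557617188, 254.33363342285156), (203.33721923828125, 109.36550903320312), 2.5623130798339844)
```

View pics/z.png

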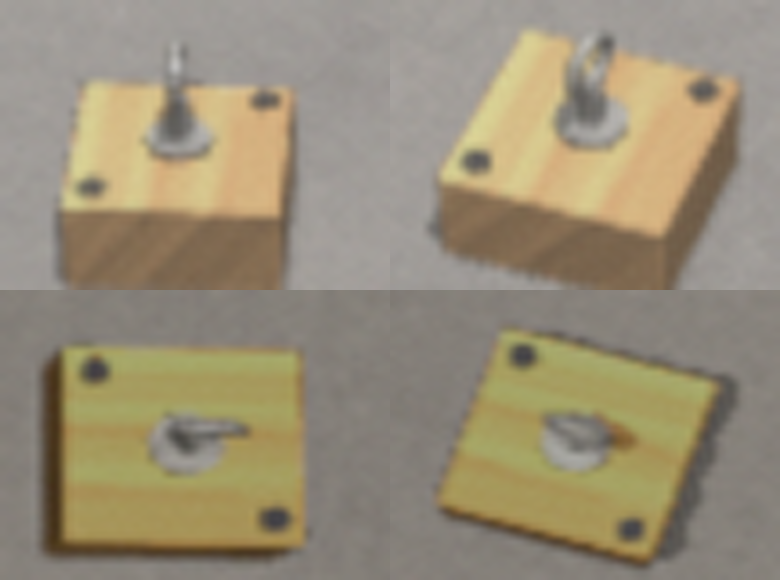

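The right-hand block (A, at 0.488, 0.018) looks like the closed ring; I'll confirm that from close by. Next I'll refine the bar.

Run:
```python
from h import *
import pickle
for n in ("top","side"):
    s=pickle.load(open(n+".pkl","rb"));W=cloud(s);hsv=cv2.cvtColor(s["color"],cv2.COLOR_RGB2HSV)
    reg=(W[...,0]>.31)&(W[...,0]<.58)&(abs(W[...,1]-.27)<.05)&(W[...,2]>.03)
    for nn,m in (("shank",reg&(hsv[...,1]<60)&(W[...,0]>.4)&(W[...,2]>.053)),("handle",reg&(hsv[...,1]>150)&(hsv[...,0]<16)&(W[...,0]<.42))):
        Q=W[m]
        if len(Q)<5: print(n,nn,len(Q));continue
        v=cv2.fitLine(Q.astype(np.float32),cv2.DIST_HUBER,0,.001,.001).ravel()
        t=(Q-v[3:])@v[:3]
        print(n,nn,len(Q),v.round(4),"yaw",np.degrees(np.arctan(v[1]/v[0])).round(2),"ends",(v[3:]+v[:3]*t.min()).round(4),(v[3:]+v[:3]*t.max()).round(4),np.percentile(Q[:,2],[5,50,95]).round(4))
w=optics.snapshot("wrist");st=status.sense()
T=rot(st["tcp_rot"])
print("cam in tool",T.T@(np.array(w["position"])-st["tool_pos"]),T.T@rot(w["rotation"]),w["vfov"])
```

```text
top shank 138 [ 9.965e-01 -8.370e-02  9.000e-04  5.073e-01  2.510e-01  5.980e-02] yaw -4.8 ends [0.4498 0.2558 0.0598] [0.5668 0.246  0.0599] [0.056  0.0598 0.0637]
top handle 25 [ 0.9997 -0.0219  0.0137  0.3998  0.2522  0.0644] yaw -1.26 ends [0.3793 0.2526 0.0642] [0.4189 0.2518 0.0647] [0.0595 0.0642 0.0693]
side shank 258 [ 0.9971 -0.0755 -0.0051  0.503   0.255   0.059 ] yaw -4.33 ends [0.4351 0.2602 0.0593] [0.5646 0.2504 0.0586] [0.0547 0.0591 0.0623]
side handle 0
cam in tool [ 0.06777889  0.00053756 -0.06920261] [[-1.94830052e-03 -9.62100268e-01 -2.72688978e-01]
 [ 9.99997850e-01 -1.68069037e-03 -1.21495072e-03]
 [ 7.10598672e-04 -2.72690759e-01  9.62101473e-01]] 62.30798614976668
```

```bash
cat >> h.py <<'E'
def goal(p,yaw):  # yaw = bar direction deg (tool x = opposite the bar direction, z down)
    st=status.sense();T=rot(st["tcp_rot"]);a=np.radians(yaw)
    x=np.array([-np.cos(a),-np.sin(a),0]);z=np.array([0,0,-1.]);G=np.stack([x,np.cross(z,x),z],1)
    print("trans mm",(T.T@(np.array(p)-st["tool_pos"])*1000).round(1),"rot",R.from_matrix(T.T@G).as_rotvec().round(4),"| at",st["tool_pos"].round(4),"F",st["contact_force"].round(2),"M",st["moment"].round(3),"t",st["time"])
E
python3 -c "
from h import *
goal([.412,.2595,.22],-4.6)"
```

```text
trans mm [-316.7 -154.6   83.2] rot [-0.0018 -0.0004 -0.2206] | at [0.1554 0.5011 0.303 ] F [-0.57  0.31  0.33] M [-0.002 -0.03  -0.032] t 0.15
```

Call:
jog_arm(plan=[{"translation": [-317,-155,83],"rot": [0,0,-0.22],"jaw": 100},{"translation": [-317,-155,83],"rot": [0,0,-0.22],"jaw": 100},{"translation": [-317,-155,83],"rot": [0,0,-0.22],"jaw": 100},{"translation": [-317,-155,83],"rot": [0,0,-0.22],"jaw": 100},{"translation": [-317,-155,83],"rot": [0,0,-0.22],"jaw": 100},{"translation": [-317,-155,83],"rot": [0,0,-0.22],"jaw": 100},{"translation": [-317,-155,83],"rot": [0,0,-0.22],"jaw": 100},{"translation": [-317,-155,83],"rot": [0,0,-0.22],"jaw": 100},{"translation": [-317,-155,83],"rot": [0,0,-0.22],"jaw": 100},{"translation": [-317,-155,83],"rot": [0,0,-0.22],"jaw": 100},{"translation": [-317,-155,83],"rot": [0,0,-0.22],"jaw": 100}])

```text
time: 1.25
tool_pos: [0.4118, 0.2602, 0.2212]
tcp_rot: [-0.0, 0.04, 0.999, 0.0]
contact_force: [-0.4, 1.3, -0.5]
finger_gap: 1.0
gripper_force: 0.0
```

```bash
cat >> h.py <<'E'
def wsnap(n):
    import pickle
    s=optics.snapshot("wrist");pickle.dump(s,open(n+".pkl","wb"));save(s,n);return s
E
python3 -c "
from h import *
goal([.412,.2595,.22],-4.6)
s=wsnap('w1');W=cloud(s);hsv=cv2.cvtColor(s['color'],cv2.COLOR_RGB2HSV)
reg=(abs(W[...,0]-.45)<.14)&(abs(W[...,1]-.25)<.05)&(W[...,2]>.03)
for nn,m in (('shank',reg&(hsv[...,1]<60)&(W[...,2]>.053)),('handle',reg&(hsv[...,1]>140)&(hsv[...,0]<16)&(W[...,2]>.058))):
    Q=W[m];
    if len(Q)<9: print(nn,len(Q));continue
    r=cv2.minAreaRect((Q[:,:2]*1000).astype(np.float32));v=cv2.fitLine(Q.astype(np.float32),cv2.DIST_HUBER,0,.001,.001).ravel();print(nn,len(Q),r,v.round(4),np.percentile(Q[:,2],[5,50,95]))
"
```

```text
trans mm [-0.3 -0.7  1.2] rot [ 0.0005 -0.0001  0.0009] | at [0.4118 0.2602 0.2212] F [-0.36  1.31 -0.54] M [-0.034 -0.024  0.006] t 1.25
shank 23332 ((468.60009765625, 249.9648895263672), (99.99311828613281, 156.1058807373047), 89.97044372558594) [-0.0131  0.9401  0.3406  0.4012  0.2327  0.2191] [0.05907921 0.22780967 0.24190932]
handle 2476 ((412.6351623535156, 261.0378723144531), (21.05347442626953, 69.3752670288086), 85.38388061523438) [ 0.9966 -0.0817  0.005   0.4108  0.2612  0.0636] [0.06218818 0.06362909 0.06475912]
```

View pics/w1.png

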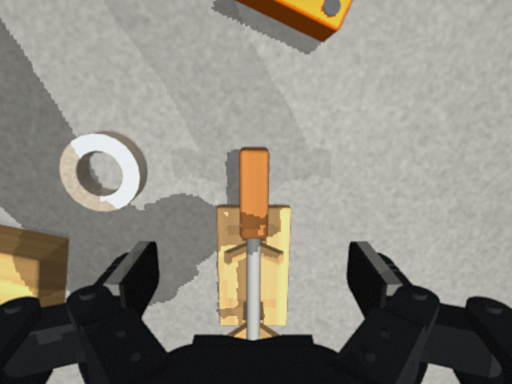

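The wrist view shows the handle squarely between the open fingers: handle from (255,150) to (254,237), shank running down to (253,340), camera behind the handle. Next I'll look at the eye from close by before grasping.

```bash
python3 -c "
from h import *
goal([.480,.018,.24],-17)"
```

```text
trans mm [ -87.2 -236.3  -18.8] rot [6.000e-04 2.000e-04 2.178e-01] | at [0.4117 0.2604 0.2213] F [-0.26 -0.97 -0.14] M [-0.024  0.031  0.016] t 1.3
```

Call:
jog_arm(plan=[{"translation": [-87,-236,-19],"rot": [0,0,0.218],"jaw": 100},{"translation": [-87,-236,-19],"rot": [0,0,0.218],"jaw": 100},{"translation": [-87,-236,-19],"rot": [0,0,0.218],"jaw": 100},{"translation": [-87,-236,-19],"rot": [0,0,0.218],"jaw": 100},{"translation": [-87,-236,-19],"rot": [0,0,0.218],"jaw": 100},{"translation": [-87,-236,-19],"rot": [0,0,0.218],"jaw": 100},{"translation": [-87,-236,-19],"rot": [0,0,0.218],"jaw": 100},{"translation": [-87,-236,-19],"rot": [0,0,0.218],"jaw": 100}])

```text
time: 2.1
tool_pos: [0.4797, 0.0187, 0.24]
tcp_rot: [-0.0, 0.148, 0.989, 0.0]
contact_force: [-0.1, 0.8, 0.1]
finger_gap: 1.002
gripper_force: 0.0
```

```bash
cat > eye.py <<'E'
from h import *
import sys
s=wsnap(sys.argv[1]);W=cloud(s)
near=np.hypot(W[...,0]-.488,W[...,1]-.018)<.075
m=near&(abs(W[...,2]-.05)<.005)
print("block",cv2.minAreaRect((W[m][:,:2]*1000).astype(np.float32)),np.median(W[m][:,2]))
l=near&(W[...,2]>.07)&(W[...,2]<.12)&(np.hypot(W[...,0]-.488,W[...,1]-.018)<.03)
Q=W[l];print("loop",len(Q),Q.mean(0).round(4),cv2.minAreaRect((Q[:,:2]*1000).astype(np.float32)),Q[:,2].max())
for z in (.085,.095,.1): 
    q=Q[Q[:,2]>z]
    if len(q)>8:
        v=cv2.fitLine(q[:,:2].astype(np.float32),cv2.DIST_HUBER,0,.001,.001).ravel();print(z,len(q),q.mean(0).round(4),"plane dir",np.degrees(np.arctan2(v[1],v[0])).round(1),"extent",np.ptp((q[:,:2]-v[2:])@v[:2]).round(4))
E
python3 eye.py w2; python3 -c "
from h import *
goal([.495,.018,.24],163)"
```

```text
block ((488.7319030761719, 18.387073516845703), (90.20777893066406, 89.20509338378906), 72.82482147216797) 0.049359828308753906
loop 622 [0.4881 0.0185 0.0899] ((488.99560546875, 18.20547103881836), (28.243499755859375, 9.743719100952148), 70.88666534423828) 0.10303485839963619
0.085 370 [0.488  0.0183 0.0975] plane dir 62.9 extent 0.0285
0.095 286 [0.4884 0.0184 0.0996] plane dir 62.6 extent 0.0252
0.1 141 [0.4888 0.0183 0.1014] plane dir 63.1 extent 0.0155
trans mm [-15.    3.5  -0.1] rot [ 6.0000e-04  8.0000e-04 -3.1409e+00] | at [0.4797 0.019  0.2399] F [ 0.41 -0.39  0.03] M [0.054 0.031 0.018] t 2.15
```

View pics/w2.png

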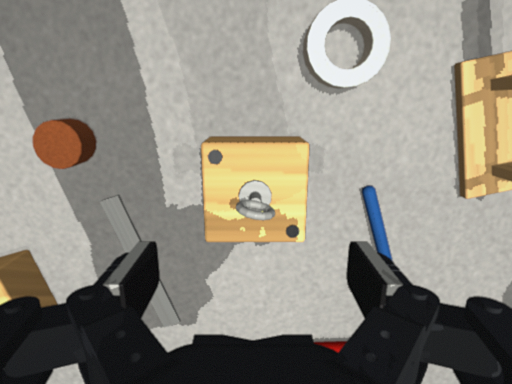

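Run:
```python
from h import *
import pickle
s=pickle.load(open("w2.pkl","rb"));W=cloud(s)
d=np.array([np.cos(1.098),np.sin(1.098)])
l=(np.hypot(W[...,0]-.488,W[...,1]-.018)<.03)&(W[...,2]>.062)
Q=W[l];t=(Q[:,:2]-[.4885,.0184])@d*1000
H,_,_=np.histogram2d(Q[:,2],t,bins=[np.arange(.062,.110,.005),np.arange(-18,19,4)]);print(H.astype(int)[::-1])
save(s,"w2z",(200,130,310,250),5)
```

```text
[[ 0  0  0  4 18  6  2  0  0]
 [ 0  6 44 44 32 42 38  8  0]
 [ 0 32 11  0  0  0  8 23  2]
 [ 2 15  1  0  0  0  4 14  1]
 [ 1  8 13  0  0  0 19  8  0]
 [ 0  2 19 36 34 41 21  1  0]
 [ 0  0  0 14 32  8  1  0  0]
 [ 0  0  0  8  9  4  0  0  0]
 [ 0  0  0  8 10  6  0  0  0]]
```

View pics/w2z.png

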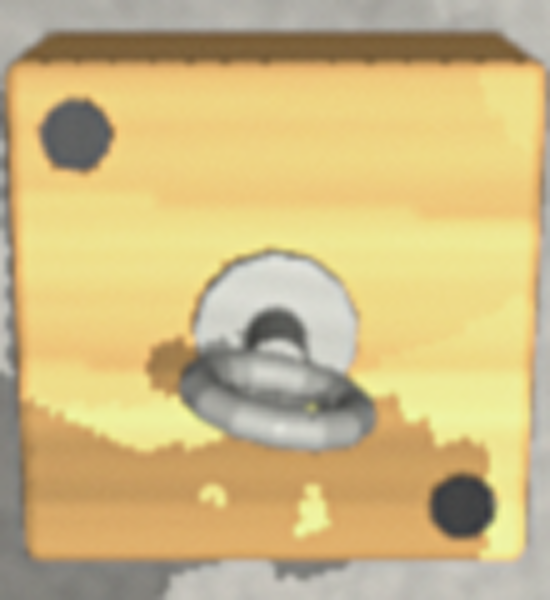

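The close crop shows a closed ring with a visible hole at about (278,395), so this is the anchor. The loop centre is about (0.4885, 0.0185) and its normal about -27°. Going back to grasp the bar.

```bash
python3 -c "
from h import *
goal([.4126,.261,.16],-4.6)"
```

```text
trans mm [134.7 211.9  80.1] rot [ 0.0006 -0.0003 -0.2157] | at [0.4797 0.019  0.2399] F [ 0.41 -0.39  0.03] M [0.054 0.031 0.018] t 2.15
```

Call:
jog_arm(plan=[{"translation": [135,212,0],"rot": [0,0,-0.216],"jaw": 100},{"translation": [135,212,0],"rot": [0,0,-0.216],"jaw": 100},{"translation": [135,212,0],"rot": [0,0,-0.216],"jaw": 100},{"translation": [135,212,80],"rot": [0,0,-0.216],"jaw": 100},{"translation": [135,212,80],"rot": [0,0,-0.216],"jaw": 100},{"translation": [135,212,80],"rot": [0,0,-0.216],"jaw": 100},{"translation": [135,212,80],"rot": [0,0,-0.216],"jaw": 100},{"translation": [135,212,80],"rot": [0,0,-0.216],"jaw": 100},{"translation": [135,212,80],"rot": [0,0,-0.216],"jaw": 100},{"translation": [135,212,80],"rot": [0,0,-0.216],"jaw": 100}])

```text
time: 3.15
tool_pos: [0.4145, 0.2593, 0.1615]
tcp_rot: [0.001, 0.042, 0.999, 0.001]
contact_force: [0.7, 0.3, -0.2]
finger_gap: 1.0
gripper_force: 0.0
```

```bash
python3 -c "
from h import *
goal([.4126,.261,.1075],-4.6)"
```

```text
trans mm [ 2.1  1.5 54. ] rot [ 0.0011  0.0026 -0.0034] | at [0.4145 0.2593 0.1615] F [ 0.65  0.28 -0.16] M [-0.012  0.009  0.005] t 3.15
```

Call:
jog_arm(plan=[{"translation": [1,0.5,20],"rot": [0,0,-0.002],"jaw": 100},{"translation": [1,0.5,40],"rot": [0,0,-0.002],"jaw": 100},{"translation": [1,0.5,54],"rot": [0,0,-0.002],"jaw": 100},{"translation": [1,0.5,54],"rot": [0,0,-0.002],"jaw": 100},{"translation": [1,0.5,54],"rot": [0,0,-0.002],"jaw": 40},{"translation": [1,0.5,54],"rot": [0,0,-0.002],"jaw": 40},{"translation": [1,0.5,54],"rot": [0,0,-0.002],"jaw": 40},{"translation": [1,0.5,54],"rot": [0,0,-0.002],"jaw": 40}])

```text
time: 3.95
tool_pos: [0.4131, 0.2604, 0.1068]
tcp_rot: [0.001, 0.04, 0.999, 0.0]
contact_force: [1.2, 0.3, -0.1]
finger_gap: 0.403
gripper_force: 0.0
```

```bash
python3 -c "
from h import *
goal([.4126,.261,.1075],-4.6)"
```

```text
trans mm [ 0.5  0.6 -0.7] rot [ 0.0008  0.0015 -0.0005] | at [0.4131 0.2604 0.1068] F [ 1.22  0.3  -0.11] M [0.013 0.008 0.019] t 3.95
```

Call:
jog_arm(plan=[{"translation": [0,0.6,0],"rot": [0,0,0],"jaw": 30},{"translation": [0,0.6,0],"rot": [0,0,0],"jaw": 15},{"translation": [0,0.6,0],"rot": [0,0,0],"jaw": 0},{"translation": [0,0.6,0],"rot": [0,0,0],"jaw": 0},{"translation": [0,0.6,0],"rot": [0,0,0],"jaw": 0},{"translation": [0,0.6,0],"rot": [0,0,0],"jaw": 0}])

```text
time: 4.55
tool_pos: [0.4127, 0.2609, 0.1062]
tcp_rot: [0.0, 0.04, 0.999, 0.0]
contact_force: [0.5, 1.1, 3.1]
finger_gap: 0.246
gripper_force: 59.7
```

```bash
python3 -c "
from h import *
goal([.4126,.261,.1075],-4.6); print(status.sense()['finger_gap'],status.sense()['gripper_force'])"
```

```text
trans mm [ 0.1  0.  -1.3] rot [ 0.0006  0.0005 -0.0004] | at [0.4127 0.2609 0.1062] F [0.48 1.09 3.12] M [ 0.152 -0.07   0.018] t 4.55
0.246498580108074 59.70735847949982
```

Call:
jog_arm(plan=[{"translation": [0,0,-10],"rot": [0,0,0],"jaw": 0},{"translation": [0,0,-25],"rot": [0,0,0],"jaw": 0},{"translation": [0,0,-45],"rot": [0,0,0],"jaw": 0},{"translation": [0,0,-65],"rot": [0,0,0],"jaw": 0},{"translation": [0,0,-75],"rot": [0,0,0],"jaw": 0},{"translation": [0,0,-75],"rot": [0,0,0],"jaw": 0}])

```text
time: 5.15
tool_pos: [0.4134, 0.261, 0.1826]
tcp_rot: [0.001, 0.04, 0.999, 0.001]
contact_force: [-0.2, 0.0, -1.1]
finger_gap: 0.248
gripper_force: 59.3
```

```bash
python3 -c "
from h import *
d=np.array([np.cos(np.radians(-27)),np.sin(np.radians(-27)),0])
goal(np.array([.4885,.0185,.1807])-.185*d,-27); print(status.sense()['finger_gap'],status.sense()['gripper_force'])"
```

```text
trans mm [  76.6 -165.3    1.5] rot [0.0018 0.0023 0.3904] | at [0.4134 0.261  0.1826] F [-0.17  0.01 -1.14] M [0.004 0.041 0.004] t 5.15
0.24786274728515134 59.341004490852356
```

Call:
jog_arm(plan=[{"translation": [77,-165,1],"rot": [0,0,0.39],"jaw": 0},{"translation": [77,-165,1],"rot": [0,0,0.39],"jaw": 0},{"translation": [77,-165,1],"rot": [0,0,0.39],"jaw": 0},{"translation": [77,-165,1],"rot": [0,0,0.39],"jaw": 0},{"translation": [77,-165,1],"rot": [0,0,0.39],"jaw": 0},{"translation": [77,-165,1],"rot": [0,0,0.39],"jaw": 0},{"translation": [77,-165,1],"rot": [0,0,0.39],"jaw": 0},{"translation": [77,-165,1],"rot": [0,0,0.39],"jaw": 0},{"translation": [77,-165,21],"rot": [0,0,0.39],"jaw": 0},{"translation": [77,-165,41],"rot": [0,0,0.39],"jaw": 0},{"translation": [77,-165,41],"rot": [0,0,0.39],"jaw": 0}])

```text
time: 6.25
tool_pos: [0.3207, 0.1029, 0.1372]
tcp_rot: [-0.003, 0.232, 0.973, -0.001]
contact_force: [-0.3, -0.6, -0.9]
finger_gap: 0.247
gripper_force: 59.6
```

```bash
cat > chk.py <<'E'
from h import *
import sys
L=np.array([.4885,.0185,.088]);d=np.array([np.cos(np.radians(-27)),np.sin(np.radians(-27)),0]);n=np.array([-d[1],d[0],0])
goal(L+[0,0,.0527]-.185*d,-27)
ims=[]
for c in ("top","side"):
    s=optics.snapshot(c);W=cloud(s)-L
    hsv=cv2.cvtColor(s["color"],cv2.COLOR_RGB2HSV)
    a=W@d;b=W@n;z=W[...,2]
    m=(a>-.14)&(a<-.02)&(abs(b)<.025)&(abs(z)<.03)&(hsv[...,1]<70)
    k=(abs(a)<.02)&(abs(b)<.02)&(z>-.02)&(z<.025)
    print(c,"shank n",m.sum(),"loop n",k.sum())
    if m.sum()>8:
        A=np.polyfit(a[m],b[m],1);Z=np.polyfit(a[m],z[m],1);print(" lateral fit slope,at loop",A.round(4)," z(top) slope,at loop",Z.round(4),"tip",a[m].max().round(4),np.std(b[m]).round(4))
    if k.sum(): print(" loop a,b,zmax",np.median(a[k]).round(4),(b[k].min()+b[k].max())/2,z[k].max().round(4))
    ys,xs=np.where(k|m)
    if len(xs):
        x0,y0,x1,y1=max(xs.min()-15,0),max(ys.min()-15,0),xs.max()+15,ys.max()+15
        ims.append(cv2.resize(s["color"][y0:y1,x0:x1,::-1],(390,500),interpolation=cv2.INTER_CUBIC))
cv2.imwrite("pics/%s.png"%sys.argv[1],np.hstack(ims))
E
python3 chk.py c1
```

```text
trans mm [-2.8  0.9 -3.5] rot [-0.0033 -0.0053  0.0021] | at [0.3207 0.1029 0.1372] F [-0.25 -0.59 -0.95] M [ 0.062  0.137 -0.035] t 6.25
top shank n 163 loop n 30
 lateral fit slope,at loop [ 0.0026 -0.0013]  z(top) slope,at loop [-0.0109  0.0008] tip -0.0343 0.0034
 loop a,b,zmax -0.001 -0.0007526039068165005 0.0206
side shank n 177 loop n 54
 lateral fit slope,at loop [-0.0031  0.002 ]  z(top) slope,at loop [0.0013 0.0013] tip -0.0351 0.003
 loop a,b,zmax -0.0027 0.002082797601356461 0.0163
```

View pics/c1.png

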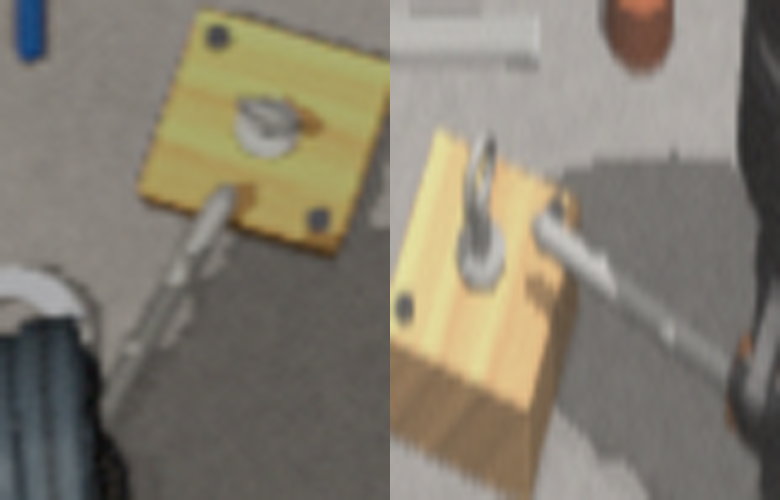

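Lateral alignment agrees in both cameras, with the shank pointing at the loop from (230,190) in the top crop. The bar sits about 4 mm low, so I'll raise it and then insert gradually.

Call:
jog_arm(plan=[{"translation": [-1,0.7,-4],"rot": [-0.003,-0.005,0.002],"jaw": 0},{"translation": [-1,0.7,-4],"rot": [-0.003,-0.005,0.002],"jaw": 0},{"translation": [-1,0.7,-4],"rot": [-0.003,-0.005,0.002],"jaw": 0},{"translation": [-1,0.7,-4],"rot": [-0.003,-0.005,0.002],"jaw": 0}])

```text
time: 6.75
tool_pos: [0.3241, 0.1027, 0.1446]
tcp_rot: [0.003, 0.234, 0.972, 0.001]
contact_force: [-0.3, -0.3, -1.3]
finger_gap: 0.246
gripper_force: 59.6
```

```bash
python3 chk.py c2
```

```text
trans mm [ 0.3 -0.4  3.9] rot [ 0.0037  0.006  -0.0016] | at [0.3241 0.1027 0.1446] F [-0.27 -0.32 -1.32] M [ 0.04   0.098 -0.006] t 6.75
top shank n 166 loop n 31
 lateral fit slope,at loop [-0.006  -0.0007]  z(top) slope,at loop [-0.0015  0.0103] tip -0.0314 0.0033
 loop a,b,zmax -0.0011 -0.0006086340413501935 0.0199
side shank n 181 loop n 56
 lateral fit slope,at loop [-0.0135  0.0019]  z(top) slope,at loop [0.0045 0.0081] tip -0.0325 0.003
 loop a,b,zmax -0.0031 0.002323149992757358 0.0157
```

Call:
jog_arm(plan=[{"translation": [0,-0.3,3.7],"rot": [0.003,0.005,-0.002],"jaw": 0},{"translation": [0,-0.3,3.7],"rot": [0.003,0.005,-0.002],"jaw": 0},{"translation": [0,-0.3,3.7],"rot": [0.003,0.005,-0.002],"jaw": 0},{"translation": [0,-0.3,3.7],"rot": [0.003,0.005,-0.002],"jaw": 0},{"translation": [0,-0.3,3.7],"rot": [0.003,0.005,-0.002],"jaw": 0}])

```text
time: 7.35
tool_pos: [0.3236, 0.1024, 0.1402]
tcp_rot: [0.0, 0.233, 0.972, 0.0]
contact_force: [0.0, 0.8, -0.7]
finger_gap: 0.246
gripper_force: 59.6
```

```bash
python3 chk.py c2
```

```text
trans mm [-0.   0.1 -0.5] rot [0.     0.     0.0005] | at [0.3236 0.1024 0.1402] F [ 0.01  0.79 -0.67] M [0.062 0.068 0.007] t 7.35
top shank n 163 loop n 31
 lateral fit slope,at loop [ 0.004  -0.0003]  z(top) slope,at loop [-0.0002  0.0048] tip -0.0307 0.0034
 loop a,b,zmax -0.0013 -0.000631374414906888 0.019
side shank n 179 loop n 53
 lateral fit slope,at loop [-0.0048  0.0024]  z(top) slope,at loop [0.0027 0.0034] tip -0.0317 0.003
 loop a,b,zmax -0.0031 0.0008782134592663837 0.0171
```

Call:
jog_arm(plan=[{"translation": [-10,0,-0.5],"rot": [0,0,0],"jaw": 0},{"translation": [-20,0,-0.5],"rot": [0,0,0],"jaw": 0},{"translation": [-28,0,-0.5],"rot": [0,0,0],"jaw": 0},{"translation": [-36,0,-0.5],"rot": [0,0,0],"jaw": 0},{"translation": [-44,0,-0.5],"rot": [0,0,0],"jaw": 0},{"translation": [-52,0,-0.5],"rot": [0,0,0],"jaw": 0},{"translation": [-52,0,-0.5],"rot": [0,0,0],"jaw": 0}])

```text
time: 8.15
tool_pos: [0.3709, 0.0783, 0.1408]
tcp_rot: [0.0, 0.234, 0.972, -0.0]
contact_force: [0.4, 0.2, -1.0]
finger_gap: 0.247
gripper_force: 59.6
```

```bash
cat > st.py <<'E'
from h import *
import sys
L=np.array([.4885,.0185,.088]);s=status.sense();r=L-s["tool_pos"];T=rot(s["tcp_rot"])
yaw=np.degrees(np.arctan2(-T[1,0],-T[0,0]));d=-T[:,0]
tz=s["moment"][2]+np.cross(-r,s["contact_force"])[2]
print("t",s["time"],"yaw",yaw.round(2),"along",(r@d*1000).round(1),"lat",(r@T[:,1]*1000).round(1),"z",s["tool_pos"][2].round(4),"F",s["contact_force"].round(1),"M",s["moment"].round(3),"Mz about eye",tz.round(3),"gap",s["finger_gap"].round(3))
if len(sys.argv)>1:
    y=float(sys.argv[1]);a=np.radians(y);goal(L+[0,0,.0527]-.095*np.array([np.cos(a),np.sin(a),0]),y)
E
python3 st.py
```

```text
Traceback (most recent call last):
  File "st.py", line 6, in <module>
    print("t",s["time"],"yaw",yaw.round(2),"along",(r@d*1000).round(1),"lat",(r@T[:,1]*1000).round(1),"z",s["tool_pos"][2].round(4),"F",s["contact_force"].round(1),"M",s["moment"].round(3),"Mz about eye",tz.round(3),"gap",s["finger_gap"].round(3))
                                                                                                                                                                                                                              ^^^^^^^^^^^^^^^^^^^^^
AttributeError: 'float' object has no attribute 'round'
```

Call:
jog_arm(plan=[{"translation": [-10,0,0],"rot": [0,0,0],"jaw": 0},{"translation": [-20,0,0],"rot": [0,0,0],"jaw": 0},{"translation": [-30,0,0],"rot": [0,0,0],"jaw": 0},{"translation": [-37,0,0],"rot": [0,0,0],"jaw": 0},{"translation": [-37,0,0],"rot": [0,0,0],"jaw": 0},{"translation": [-37,0,0],"rot": [0,0,0],"jaw": 0}])

```text
time: 8.75
tool_pos: [0.4028, 0.062, 0.1406]
tcp_rot: [-0.0, 0.233, 0.972, -0.0]
contact_force: [0.2, 0.2, -0.9]
finger_gap: 0.246
gripper_force: 59.7
```

```bash
sed -i 's/s\["finger_gap"\].round(3)/s["finger_gap"]/' st.py; python3 st.py
python3 - <<'E'
from h import *
s=optics.snapshot("side");save(s,"ins",(200,130,330,230),6)
L=np.array([.4885,.0185,.14])
from numpy import *
for y in (-42,-57,-67):
    a=radians(y);goal(array([.4885,.0185,.1407])-.095*array([cos(a),sin(a),0]),y)
E
```

```text
t 8.75 yaw -26.99 along 96.1 lat 0.2 z 0.1406 F [ 0.2  0.2 -0.9] M [ 0.02   0.096 -0.001] Mz about eye -0.029 gap 0.24619354826077203
trans mm [-4.5 24.8 -0.1] rot [-0.0003 -0.0007  0.2622] | at [0.4027 0.0621 0.1406] F [-0.6  -0.12 -1.35] M [0.031 0.059 0.042] t 8.8
trans mm [-14.   47.7  -0.1] rot [-4.00e-04 -7.00e-04  5.24e-01] | at [0.4027 0.0621 0.1406] F [-0.6  -0.12 -1.35] M [0.031 0.059 0.042] t 8.8
trans mm [-23.5  61.2  -0.1] rot [-4.000e-04 -6.000e-04  6.985e-01] | at [0.4027 0.0621 0.1406] F [-0.6  -0.12 -1.35] M [0.031 0.059 0.042] t 8.8
```

View pics/ins.png

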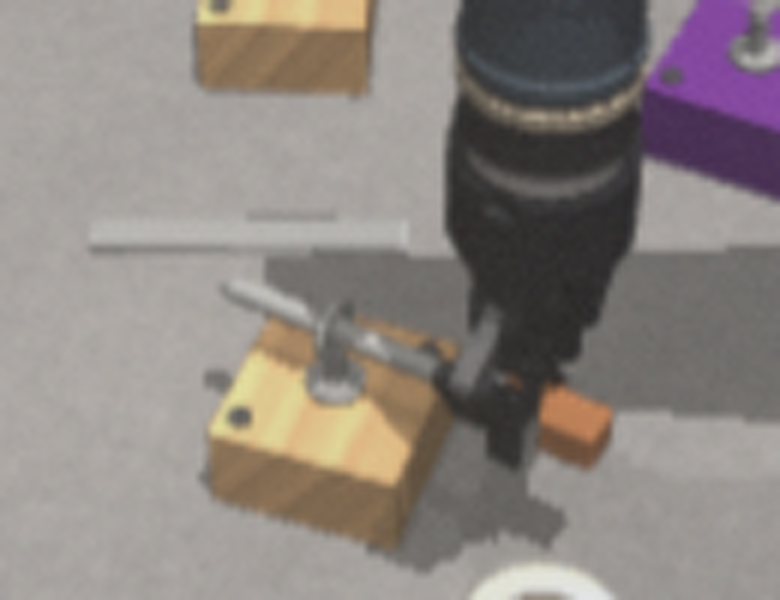

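The bar passes through the loop (visible on both sides of it at about (335,330)). Now turning clockwise about the eye axis.

Call:
jog_arm(plan=[{"translation": [-0.4,8.3,0],"rot": [0,0,0.087],"jaw": 0},{"translation": [-1.5,16.5,0],"rot": [0,0,0.175],"jaw": 0},{"translation": [-3.2,24.6,0],"rot": [0,0,0.262],"jaw": 0},{"translation": [-5.7,32.5,0],"rot": [0,0,0.349],"jaw": 0},{"translation": [-8.9,40.1,0],"rot": [0,0,0.436],"jaw": 0},{"translation": [-12.7,47.5,0],"rot": [0,0,0.524],"jaw": 0},{"translation": [-17.2,54.5,0],"rot": [0,0,0.611],"jaw": 0},{"translation": [-17.2,54.5,0],"rot": [0,0,0.611],"jaw": 0},{"translation": [-17.2,54.5,0],"rot": [0,0,0.611],"jaw": 0}])

```text
time: 9.7
tool_pos: [0.4425, 0.1029, 0.1406]
tcp_rot: [-0.0, 0.514, 0.858, -0.0]
contact_force: [-0.0, 0.2, -1.7]
finger_gap: 0.244
gripper_force: 59.7
```

```bash
python3 st.py -82
```

```text
t 9.7 yaw -61.85 along 96.2 lat 0.8 z 0.1406 F [-0.   0.2 -1.7] M [ 0.072  0.037 -0.022] Mz about eye -0.027 gap 0.24403438970372585
trans mm [-7.  33.5 -0.1] rot [-7.000e-04 -2.000e-04  3.517e-01] | at [0.4425 0.1029 0.1406] F [-0.03  0.17 -1.66] M [ 0.072  0.037 -0.022] t 9.7
```

Call:
jog_arm(plan=[{"translation": [-0.4,7.6,0],"rot": [0,0,0.087],"jaw": 0},{"translation": [-1.5,15.8,0],"rot": [0,0,0.175],"jaw": 0},{"translation": [-3.4,23.9,0],"rot": [0,0,0.262],"jaw": 0},{"translation": [-6.0,31.8,0],"rot": [0,0,0.349],"jaw": 0},{"translation": [-9.2,39.5,0],"rot": [0,0,0.436],"jaw": 0},{"translation": [-13,47,0],"rot": [0,0,0.524],"jaw": 0},{"translation": [-13,47,0],"rot": [0,0,0.524],"jaw": 0}])

```text
time: 10.4
tool_pos: [0.491, 0.1135, 0.1409]
tcp_rot: [-0.0, 0.719, 0.695, 0.001]
contact_force: [2.2, 2.0, -1.5]
finger_gap: 0.25
gripper_force: 59.7
```

```bash
python3 st.py -105; python3 -c "
from h import *
print(status.sense()['q'].round(2))"
```

```text
t 10.4 yaw -91.91 along 95.1 lat 0.6 z 0.1409 F [ 2.2  2.  -1.5] M [ 0.25  -0.319  0.223] Mz about eye 0.018 gap 0.2501142263605616
trans mm [-2.5 22.2  0.2] rot [ 0.0007 -0.001   0.2284] | at [0.491  0.1135 0.1409] F [ 2.21  2.03 -1.49] M [ 0.25  -0.319  0.223] t 10.4
[ 0.09  0.02 -0.25  1.3   0.    1.7 ]
```

```bash
cat > lp.py <<'E'
from h import *
L=np.array([.4885,.0185,.088])
for c in ("side","top"):
    s=optics.snapshot(c);W=cloud(s);D=np.hypot(W[...,0]-L[0],W[...,1]-L[1])
    hsv=cv2.cvtColor(s["color"],cv2.COLOR_RGB2HSV)
    q=W[(D<.02)&(W[...,2]>.0965)&(W[...,2]<.108)]
    if len(q)>4:
        v=cv2.fitLine(q[:,:2].astype(np.float32),cv2.DIST_HUBER,0,.001,.001).ravel();print(c,len(q),q.mean(0).round(4),"normal",(np.degrees(np.arctan(v[1]/v[0]))-90).round(1))
    m=(hsv[...,1]<70)&(abs(W[...,2]-.09)<.012)&(D<.075)&(D>.022)
    Q=W[m][:,:2]
    if len(Q)>8:
        v=cv2.fitLine(Q.astype(np.float32),cv2.DIST_HUBER,0,.001,.001).ravel();print(" shank",len(Q),np.degrees(np.arctan2(v[1],v[0])).round(1))
E
python3 lp.py
```

```text
top 24 [0.4876 0.0177 0.1008] normal -10.5
 shank 106 88.1
```

Call:
jog_arm(plan=[{"translation": [-0.2,5.5,0.2],"rot": [0,0,0.06],"jaw": 0},{"translation": [-0.7,11.5,0.2],"rot": [0,0,0.12],"jaw": 0},{"translation": [-1.5,17.3,0.2],"rot": [0,0,0.18],"jaw": 0},{"translation": [-2.5,22.2,0.2],"rot": [0,0,0.228],"jaw": 0},{"translation": [-2.5,22.2,0.2],"rot": [0,0,0.228],"jaw": 0}])

```text
time: 11.0
tool_pos: [0.5126, 0.1103, 0.1408]
tcp_rot: [-0.0, 0.793, 0.609, 0.0]
contact_force: [0.6, 1.3, -0.3]
finger_gap: 0.247
gripper_force: 59.8
```

```bash
python3 st.py -115;python3 lp.py
```

```text
t 11.0 yaw -104.97 along 94.9 lat 0.4 z 0.1408 F [ 0.6  1.3 -0.3] M [ 0.344 -0.277  0.177] Mz about eye 0.157 gap 0.24683890321813848
trans mm [-1.3 17.   0.1] rot [-0.     -0.0008  0.1751] | at [0.5126 0.1103 0.1408] F [ 0.55  1.27 -0.31] M [ 0.344 -0.277  0.177] t 11.0
 shank 38 79.9
top 24 [0.4867 0.0169 0.1008] normal -41.9
 shank 107 75.6
```

Call:
jog_arm(plan=[{"translation": [-0.1,4.7,0],"rot": [0,0,0.05],"jaw": 0},{"translation": [-0.5,9.5,0],"rot": [0,0,0.1],"jaw": 0},{"translation": [-0.9,13.3,0],"rot": [0,0,0.14],"jaw": 0},{"translation": [-0.9,13.3,0],"rot": [0,0,0.14],"jaw": 0},{"translation": [-0.9,13.3,0],"rot": [0,0,0.14],"jaw": 0}])

```text
time: 11.6
tool_pos: [0.5251, 0.1059, 0.1407]
tcp_rot: [0.0, 0.834, 0.552, 0.0]
contact_force: [2.2, 2.7, 0.6]
finger_gap: 0.246
gripper_force: 59.8
```

```bash
python3 st.py -117
```

```text
t 11.6 yaw -112.98 along 94.8 lat 0.4 z 0.1407 F [2.2 2.7 0.6] M [ 0.335 -0.298  0.157] Mz about eye 0.064 gap 0.2458236690009608
trans mm [-0.   7.1  0. ] rot [ 0.0003 -0.0004  0.0701] | at [0.5251 0.1059 0.1407] F [2.18 2.67 0.59] M [ 0.335 -0.298  0.157] t 11.6
```

Call:
jog_arm(plan=[{"translation": [-0.1,2.9,0],"rot": [0,0,0.03],"jaw": 0},{"translation": [-0.2,5.7,0],"rot": [0,0,0.06],"jaw": 0},{"translation": [-0.2,5.7,0],"rot": [0,0,0.06],"jaw": 0},{"translation": [-0.2,5.7,0],"rot": [0,0,0.06],"jaw": 0}])

```text
time: 12.0
tool_pos: [0.5306, 0.1035, 0.1407]
tcp_rot: [-0.0, 0.85, 0.526, 0.0]
contact_force: [0.3, 2.1, 0.9]
finger_gap: 0.249
gripper_force: 59.9
```

```bash
python3 st.py -120
```

```text
t 12.0 yaw -116.52 along 94.8 lat 0.3 z 0.1407 F [0.3 2.1 0.9] M [ 0.439 -0.341  0.151] Mz about eye 0.219 gap 0.24872267738670545
trans mm [ 0.   6.1 -0. ] rot [ 0.0001 -0.0004  0.0608] | at [0.5306 0.1035 0.1407] F [0.26 2.13 0.91] M [ 0.439 -0.341  0.151] t 12.0
```

Call:
jog_arm(plan=[{"translation": [-0.1,2.9,0],"rot": [0,0,0.03],"jaw": 0},{"translation": [-0.2,5.7,0],"rot": [0,0,0.06],"jaw": 0},{"translation": [-0.2,5.7,0],"rot": [0,0,0.06],"jaw": 0},{"translation": [-0.2,5.7,0],"rot": [0,0,0.06],"jaw": 0}])

```text
time: 12.4
tool_pos: [0.5356, 0.1007, 0.1406]
tcp_rot: [-0.0, 0.866, 0.5, 0.0]
contact_force: [2.6, 2.1, 1.2]
finger_gap: 0.246
gripper_force: 59.9
```

```bash
python3 st.py -123
```

```text
t 12.4 yaw -119.97 along 94.7 lat 0.3 z 0.1406 F [2.6 2.1 1.2] M [ 0.423 -0.395  0.145] Mz about eye 0.03 gap 0.24601272173684124
trans mm [ 0.1  5.3 -0.1] rot [-0.     -0.0003  0.0529] | at [0.5356 0.1007 0.1406] F [2.59 2.08 1.19] M [ 0.423 -0.395  0.145] t 12.4
```

```bash
cat > av.py <<'E'
from h import *
L=np.array([.4885,.0185,.088]);z=[]
for i in range(8):
    s=status.sense();r=s["tool_pos"]-L;z.append(np.r_[s["moment"][2]+np.cross(r,s["contact_force"])[2],s["moment"][2],s["contact_force"]])
    optics.snapshot("wrist")
T=rot(s["tcp_rot"]);z=np.array(z)
print("t",s["time"],"yaw",np.degrees(np.arctan2(-T[1,0],-T[0,0])).round(2),"along",np.linalg.norm(r[:2]).round(4),"Meye,Mz,F",z.mean(0).round(3),"sd",z.std(0).round(3),"gap",s["finger_gap"])
E
python3 av.py
```

```text
t 12.75 yaw -119.96 along 0.0947 Meye,Mz,F [0.082 0.136 2.244 2.771 0.575] sd [0.059 0.037 0.398 0.409 0.595] gap 0.24637145068228072
```

Call:
jog_arm(plan=[{"translation": [-0.1,2.9,0],"rot": [0,0,0.03],"jaw": 0},{"translation": [-0.2,5.7,0],"rot": [0,0,0.06],"jaw": 0},{"translation": [-0.2,5.7,0],"rot": [0,0,0.06],"jaw": 0}])

```text
time: 13.1
tool_pos: [0.5406, 0.0975, 0.1406]
tcp_rot: [-0.0, 0.881, 0.473, 0.0]
contact_force: [1.9, 2.9, 0.2]
finger_gap: 0.245
gripper_force: 60.0
```

```bash
python3 av.py
```

```text
t 13.45 yaw -123.4 along 0.0946 Meye,Mz,F [0.121 0.154 2.485 3.138 0.312] sd [0.057 0.031 0.408 0.541 0.356] gap 0.24444436941212172
```

Call:
jog_arm(plan=[{"translation": [-0.1,2.9,0],"rot": [0,0,0.03],"jaw": 0},{"translation": [-0.2,5.7,0],"rot": [0,0,0.06],"jaw": 0},{"translation": [-0.2,5.7,0],"rot": [0,0,0.06],"jaw": 0}])

```text
time: 13.8
tool_pos: [0.5452, 0.0942, 0.1405]
tcp_rot: [-0.0, 0.895, 0.447, 0.0]
contact_force: [2.4, 3.5, 0.7]
finger_gap: 0.248
gripper_force: 60.0
```

```bash
python3 av.py
```

```text
t 14.15 yaw -126.83 along 0.0946 Meye,Mz,F [0.077 0.129 3.071 3.193 0.551] sd [0.04  0.028 0.361 0.483 0.223] gap 0.24475382596328432
```

Call:
jog_arm(plan=[{"translation": [-0.1,2.9,0],"rot": [0,0,0.03],"jaw": 0},{"translation": [-0.2,5.7,0],"rot": [0,0,0.06],"jaw": 0},{"translation": [-0.2,5.7,0],"rot": [0,0,0.06],"jaw": 0}])

```text
time: 14.5
tool_pos: [0.5496, 0.0906, 0.1405]
tcp_rot: [-0.0, 0.908, 0.42, 0.0]
contact_force: [3.3, 3.1, 1.6]
finger_gap: 0.25
gripper_force: 60.0
```

```bash
python3 av.py
```

```text
t 14.85 yaw -130.31 along 0.0945 Meye,Mz,F [0.071 0.109 3.26  3.223 0.836] sd [0.025 0.023 0.229 0.35  0.473] gap 0.2492519947068113
```

Call:
jog_arm(plan=[{"translation": [-0.1,2.4,0],"rot": [0,0,0.025],"jaw": 0},{"translation": [-0.1,4.7,0],"rot": [0,0,0.05],"jaw": 0},{"translation": [-0.1,4.7,0],"rot": [0,0,0.05],"jaw": 0}])

```text
time: 15.2
tool_pos: [0.553, 0.0876, 0.1405]
tcp_rot: [-0.0, 0.918, 0.397, 0.0]
contact_force: [2.8, 4.1, 1.9]
finger_gap: 0.247
gripper_force: 60.0
```

```bash
python3 av.py
```

```text
t 15.55 yaw -133.13 along 0.0945 Meye,Mz,F [0.206 0.227 3.581 3.513 0.685] sd [0.078 0.028 0.671 0.588 0.686] gap 0.2529029372267865
```

The turning moment doubled, so the stop has probably been reached. I'll go on with smaller steps.

Call:
jog_arm(plan=[{"translation": [0,1.4,0],"rot": [0,0,0.015],"jaw": 0},{"translation": [0,1.4,0],"rot": [0,0,0.015],"jaw": 0}])

```text
time: 15.8
tool_pos: [0.5539, 0.0867, 0.1405]
tcp_rot: [-0.0, 0.921, 0.391, 0.0]
contact_force: [3.8, 4.7, 0.7]
finger_gap: 0.244
gripper_force: 60.0
```

```bash
python3 av.py
```

```text
t 16.15 yaw -133.99 along 0.0945 Meye,Mz,F [0.346 0.32  3.523 4.072 0.981] sd [0.038 0.029 0.461 0.461 0.662] gap 0.2515657371245553
```

Call:
jog_arm(plan=[{"translation": [0,1.2,0],"rot": [0,0,0.0125],"jaw": 0},{"translation": [0,1.2,0],"rot": [0,0,0.0125],"jaw": 0}])

```text
time: 16.4
tool_pos: [0.5547, 0.0859, 0.1405]
tcp_rot: [-0.0, 0.923, 0.385, -0.0]
contact_force: [3.2, 3.7, 0.5]
finger_gap: 0.249
gripper_force: 60.0
```

```bash
python3 av.py
```

```text
t 16.75 yaw -134.71 along 0.0945 Meye,Mz,F [0.44  0.391 2.866 3.661 0.763] sd [0.03  0.028 0.419 0.531 0.499] gap 0.24987420960969103
```

About 0.44 N m about the eye, well above the turning torque and below the forced limit. I'll hold briefly, then swing back to the loop's normal.

Call:
jog_arm(plan=[{"translation": [0,0,0],"rot": [0,0,0],"jaw": 0},{"translation": [0,0,0],"rot": [0,0,0],"jaw": 0},{"translation": [0,0,0],"rot": [0,0,0],"jaw": 0},{"translation": [-0.6,-10.9,0],"rot": [0,0,-0.115],"jaw": 0},{"translation": [-2.5,-21.7,0],"rot": [0,0,-0.23],"jaw": 0},{"translation": [-5.6,-32.1,0],"rot": [0,0,-0.345],"jaw": 0},{"translation": [-9.9,-42.2,0],"rot": [0,0,-0.46],"jaw": 0},{"translation": [-15.3,-51.7,0],"rot": [0,0,-0.575],"jaw": 0},{"translation": [-21.7,-60.5,0],"rot": [0,0,-0.69],"jaw": 0},{"translation": [-21.7,-60.5,0],"rot": [0,0,-0.69],"jaw": 0},{"translation": [-21.7,-60.5,0],"rot": [0,0,-0.69],"jaw": 0}])

```text
time: 17.9
tool_pos: [0.4955, 0.1121, 0.1396]
tcp_rot: [-0.0, 0.74, 0.673, -0.002]
contact_force: [-0.5, -0.5, -1.3]
finger_gap: 0.244
gripper_force: 59.7
```

```bash
python3 av.py; python3 st.py -95;python3 lp.py
```

```text
t 18.25 yaw -95.23 along 0.0947 Meye,Mz,F [ 0.027  0.015 -0.127  0.038 -1.155] sd [0.03  0.017 0.294 0.526 0.343] gap 0.25016662496142833
t 18.3 yaw -95.22 along 94.7 lat 0.6 z 0.1404 F [ 0.1 -0.7 -0.8] M [ 0.111 -0.016  0.024] Mz about eye 0.006 gap 0.2473203406576555
trans mm [ 0.3  0.2 -0.3] rot [-0.0004  0.0002 -0.0039] | at [0.4966 0.1129 0.1404] F [ 0.13 -0.73 -0.77] M [ 0.111 -0.016  0.024] t 18.3
top 24 [0.4863 0.0191 0.1   ] normal -81.3
 shank 106 85.1
```

Call:
jog_arm(plan=[{"translation": [12,0,0],"rot": [0,0,0],"jaw": 0},{"translation": [24,0,0],"rot": [0,0,0],"jaw": 0},{"translation": [36,0,0],"rot": [0,0,0],"jaw": 0},{"translation": [48,0,0],"rot": [0,0,0],"jaw": 0},{"translation": [60,0,0],"rot": [0,0,0],"jaw": 0},{"translation": [72,0,0],"rot": [0,0,0],"jaw": 0},{"translation": [75,0,0],"rot": [0,0,0],"jaw": 0},{"translation": [75,0,0],"rot": [0,0,0],"jaw": 0},{"translation": [75,0,0],"rot": [0,0,0],"jaw": 0}])

```text
time: 19.3
tool_pos: [0.5032, 0.1875, 0.1404]
tcp_rot: [0.0, 0.738, 0.674, -0.0]
contact_force: [0.4, -0.5, -0.7]
finger_gap: 0.249
gripper_force: 59.7
```

```bash
python3 st.py
python3 - <<'E'
from h import *
L=np.array([.4885,.0185])
s=optics.snapshot("top");W=cloud(s);hsv=cv2.cvtColor(s["color"],cv2.COLOR_RGB2HSV)
D=np.hypot(W[...,0]-L[0],W[...,1]-L[1])
m=(hsv[...,1]<70)&(W[...,2]>.07)&(W[...,2]<.1)&(abs(W[...,0]-L[0])<.02)&(W[...,1]>.0)&(W[...,1]<.08)
print(np.histogram(W[m][:,1],np.arange(0,.085,.005)))
q=W[(D<.02)&(W[...,2]>.08)];v=cv2.fitLine(q[:,:2].astype(np.float32),cv2.DIST_HUBER,0,.001,.001).ravel();print(len(q),"normal",np.degrees(np.arctan(v[1]/v[0]))-90)
goal([.4127,.2609,.19],-4.6)
E
```

```text
t 19.3 yaw -95.19 along 169.6 lat 0.7 z 0.1404 F [ 0.4 -0.5 -0.7] M [ 0.145  0.04  -0.054] Mz about eye -0.136 gap 0.24940146195182245
(array([0, 0, 2, 8, 3, 0, 1, 5, 4, 6, 8, 8, 6, 5, 8, 9]), array([0.   , 0.005, 0.01 , 0.015, 0.02 , 0.025, 0.03 , 0.035, 0.04 ,
       0.045, 0.05 , 0.055, 0.06 , 0.065, 0.07 , 0.075, 0.08 ]))
30 normal -88.853836
trans mm [ 65.  -96.8 -49.6] rot [-5.0000e-04  2.0000e-04 -1.5814e+00] | at [0.5032 0.1874 0.1404] F [ 0.41 -0.29 -1.07] M [ 0.105 -0.009 -0.005] t 19.35
```

Call:
jog_arm(plan=[{"translation": [0,0,-30],"rot": [0,0,0],"jaw": 0},{"translation": [0,0,-60],"rot": [0,0,0],"jaw": 0},{"translation": [0,0,-60],"rot": [0,0,-0.14],"jaw": 0},{"translation": [8,-10,-60],"rot": [0,0,-0.28],"jaw": 0},{"translation": [16,-22,-60],"rot": [0,0,-0.42],"jaw": 0},{"translation": [24,-34,-60],"rot": [0,0,-0.56],"jaw": 0},{"translation": [32,-46,-60],"rot": [0,0,-0.7],"jaw": 0},{"translation": [40,-58,-60],"rot": [0,0,-0.84],"jaw": 0},{"translation": [48,-70,-60],"rot": [0,0,-0.98],"jaw": 0},{"translation": [56,-82,-60],"rot": [0,0,-1.12],"jaw": 0},{"translation": [65,-97,-60],"rot": [0,0,-1.26],"jaw": 0},{"translation": [65,-97,-60],"rot": [0,0,-1.4],"jaw": 0}])

```text
time: 20.55
tool_pos: [0.411, 0.2614, 0.2005]
tcp_rot: [-0.001, 0.127, 0.992, -0.0]
contact_force: [0.8, -0.3, -1.3]
finger_gap: 0.244
gripper_force: 59.7
```

```bash
python3 -c "
from h import *
goal([.4127,.2609,.15],-4.6)"
```

```text
trans mm [-1.8 -0.1 50.5] rot [-1.000e-04 -1.300e-03 -1.742e-01] | at [0.411  0.2614 0.2005] F [ 0.76 -0.28 -1.29] M [ 0.002 -0.001 -0.005] t 20.55
```

Call:
jog_arm(plan=[{"translation": [-1.8,0,0],"rot": [0,0,-0.1],"jaw": 0},{"translation": [-1.8,0,0],"rot": [0,0,-0.174],"jaw": 0},{"translation": [-1.8,0,25],"rot": [0,0,-0.174],"jaw": 0},{"translation": [-1.8,0,50],"rot": [0,0,-0.174],"jaw": 0},{"translation": [-1.8,0,50],"rot": [0,0,-0.174],"jaw": 0},{"translation": [-1.8,0,50],"rot": [0,0,-0.174],"jaw": 0}])

```text
time: 21.15
tool_pos: [0.4139, 0.2601, 0.1503]
tcp_rot: [-0.001, 0.044, 0.999, -0.0]
contact_force: [-0.4, 0.8, -1.9]
finger_gap: 0.245
gripper_force: 59.6
```

```bash
python3 -c "
from h import *
goal([.4127,.2609,.1062],-4.6)
for c in ('top','side'):
    s=optics.snapshot(c);W=cloud(s);hsv=cv2.cvtColor(s['color'],cv2.COLOR_RGB2HSV)
    Q=W[(W[...,0]>.46)&(W[...,0]<.6)&(abs(W[...,1]-.253)<.02)&(hsv[...,1]<60)&(W[...,2]>.085)]
    if len(Q)>9:
        v=cv2.fitLine(Q.astype(np.float32),cv2.DIST_HUBER,0,.001,.001).ravel();print(c,len(Q),v.round(4),np.degrees(np.arctan(v[1]/v[0])),Q[:,0].max(), 'y at .507',v[4]+(0.507-v[3])*v[1]/v[0])
"
```

```text
trans mm [ 1.2  0.8 44.1] rot [-0.001  -0.0014 -0.0077] | at [0.4139 0.2601 0.1503] F [-0.39  0.8  -1.93] M [ 0.019  0.011 -0.057] t 21.15
top 177 [-0.13   -0.0233  0.9912  0.5023  0.2464  0.1938] 10.160123 0.5672616017133394 y at .507 0.24726433
side 476 [-0.1172 -0.0084  0.9931  0.4934  0.2511  0.2593] 4.0788026 0.567974451326729 y at .507 0.25209284
```

Call:
jog_arm(plan=[{"translation": [0.5,0.5,15],"rot": [0,0,-0.004],"jaw": 0},{"translation": [0.5,0.5,28],"rot": [0,0,-0.004],"jaw": 0},{"translation": [0.5,0.5,36],"rot": [0,0,-0.004],"jaw": 0},{"translation": [0.5,0.5,41],"rot": [0,0,-0.004],"jaw": 0},{"translation": [0.5,0.5,43],"rot": [0,0,-0.004],"jaw": 0},{"translation": [0.5,0.5,43],"rot": [0,0,-0.004],"jaw": 0},{"translation": [0.5,0.5,43],"rot": [0,0,-0.004],"jaw": 0}])

```text
time: 21.95
tool_pos: [0.4141, 0.2614, 0.1079]
tcp_rot: [0.0, 0.042, 0.999, 0.0]
contact_force: [0.3, -0.9, -1.3]
finger_gap: 0.244
gripper_force: 59.7
```

```bash
python3 -c "
from h import *
goal([.4127,.2609,.1062],-4.6)"
```

```text
trans mm [ 1.4 -0.6  1.7] rot [ 0.0004  0.0006 -0.003 ] | at [0.4141 0.2614 0.1079] F [ 0.28 -0.92 -1.26] M [ 0.025  0.172 -0.036] t 21.95
```

Call:
jog_arm(plan=[{"translation": [1.2,-0.6,1],"rot": [0,0,-0.003],"jaw": 0},{"translation": [1.2,-0.6,1.6],"rot": [0,0,-0.003],"jaw": 0},{"translation": [1.2,-0.6,1.6],"rot": [0,0,-0.003],"jaw": 0},{"translation": [1.2,-0.6,1.6],"rot": [0,0,-0.003],"jaw": 0}])

```text
time: 22.35
tool_pos: [0.4128, 0.2609, 0.1064]
tcp_rot: [0.0, 0.04, 0.999, 0.0]
contact_force: [-0.9, -0.1, 0.8]
finger_gap: 0.246
gripper_force: 60.0
```

```bash
python3 -c "
from h import *
goal([.4127,.2609,.1062],-4.6)"
```

```text
trans mm [ 0.1 -0.   0.2] rot [0.0005 0.0006 0.    ] | at [0.4128 0.2609 0.1064] F [-0.91 -0.1   0.78] M [-0.015  0.188 -0.037] t 22.35
```

Call:
jog_arm(plan=[{"translation": [0,0,0],"rot": [0,0,0],"jaw": 30},{"translation": [0,0,0],"rot": [0,0,0],"jaw": 45},{"translation": [0,0,0],"rot": [0,0,0],"jaw": 70},{"translation": [0,0,0],"rot": [0,0,0],"jaw": 100},{"translation": [0,0,0],"rot": [0,0,0],"jaw": 100},{"translation": [0,0,0],"rot": [0,0,0],"jaw": 100},{"translation": [0,0,-20],"rot": [0,0,0],"jaw": 100},{"translation": [0,0,-50],"rot": [0,0,0],"jaw": 100},{"translation": [0,0,-90],"rot": [0,0,0],"jaw": 100},{"translation": [0,0,-120],"rot": [0,0,0],"jaw": 100},{"translation": [0,0,-120],"rot": [0,0,0],"jaw": 100},{"translation": [0,0,-120],"rot": [0,0,0],"jaw": 100}])

```text
time: 23.55
tool_pos: [0.4131, 0.261, 0.2268]
tcp_rot: [0.001, 0.04, 0.999, 0.0]
contact_force: [-0.1, -0.4, -1.1]
finger_gap: 0.999
gripper_force: 0.0
```

Run:
```python
from h import *
s=wsnap("w9");W=cloud(s);hsv=cv2.cvtColor(s['color'],cv2.COLOR_RGB2HSV)
m=(abs(W[...,0]-.42)<.09)&(abs(W[...,1]-.26)<.05)&(hsv[...,1]>140)&(hsv[...,0]<16)&(W[...,2]>.055)&(W[...,2]<.08)
Q=W[m];print(len(Q),cv2.minAreaRect((Q[:,:2]*1000).astype(np.float32)),np.median(Q[:,2]))
t=optics.snapshot("side");save(t,"fin",(200,165,330,305),4)
W=cloud(t);h2=cv2.cvtColor(t['color'],cv2.COLOR_RGB2HSV)
Q=W[(W[...,0]>.45)&(W[...,0]<.6)&(abs(W[...,1]-.253)<.03)&(h2[...,1]<60)&(W[...,2]>.053)&(W[...,2]<.08)]
v=cv2.fitLine(Q.astype(np.float32),cv2.DIST_HUBER,0,.001,.001).ravel();print(v.round(4),Q[:,0].max())
```

```text
2418 ((412.6120910644531, 261.4074401855469), (21.38067626953125, 69.35620880126953), 84.95260620117188) 0.06362236078053138
[ 9.969e-01 -7.900e-02  5.000e-04  5.064e-01  2.549e-01  5.880e-02] 0.5643969000542384
```

View pics/fin.png

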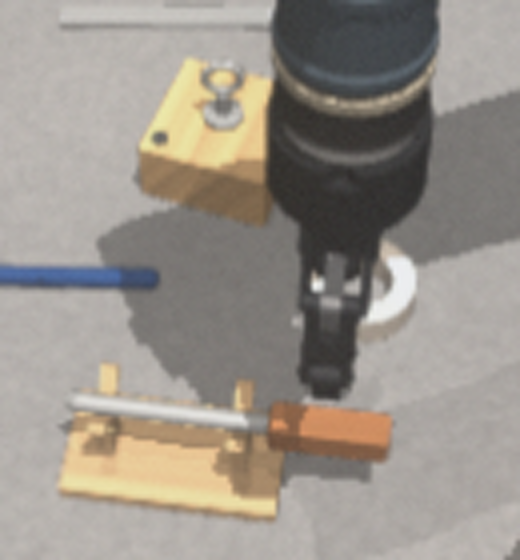

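The bar lies in both notches (shank from (75,403) to (265,422)) exactly where it started. The eye at (222,85) now faces the side camera, and the gripper is clear of everything.

```bash
python3 -c "
from rig import robot
print(robot.sign_off())"
```

```text
the job is handed in; nothing more can be done
None
```

I turned the eye clockwise with the bar to its stop, leaned on it at about 0.44 N m (snug, under the 0.6 N m forced limit), laid the bar back in its V-rest where it started, and handed the job in with the arm clear.

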